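# Open the green touch-latch supply box at the packing bench

### The job

Open the supply box with the green lid: press the front of the lid down until its touch latch lets go, take the fingers away so that it springs ajar by itself, then push the lid up and over from under its front edge until it leans back fully open. Only press and push, and pick nothing up; leave the blue and orange lids shut and the tape, marker, stapler, pen cup and bottle where they are.

Things in the scene. Friction and masses are not known exactly. Their poses are not given: they have to be found in the camera images.
- green_box: the white supply box whose lid has a green panel: 150 mm deep (x) x 110 wide (y) x 100 high, fixed to the bench unit, open-topped with 4 mm walls. Origin: centre of its underside, 8 mm above the bench; x points from front wall to hinge side (away from the robot), y left along the hinge, z up. In a row with a blue and an orange box of the same make, 14 mm apart, any order
- green_lid (a joint): angle of the green lid (rad): 0 shut, its top flush with the box rim; negative when pushed below flush (hard stop at -0.115); grows as the front edge swings up and back; about 0.40 = ajar, resting on its spring plunger; 1.57 = upright; 1.9 = end stop, leaning back fully open. Past ajar only its weight (0.12 kg) acts: let go before upright it falls back to ajar, past upright on to the end stop
- green_lid_press (a point): white round mark, 24 mm across, on top of the green lid, 115 mm from the hinge axis, 25 mm from the free front edge. Touch latch: press here about 10 mm below flush (lid angle -0.07 or less; takes 6 to 9 N, more only at the hard stop) and let go: the plunger then lifts the lid ajar by itself. The point moves with the lid; z is the lid's outward normal, y runs along the hinge
- green_lid_edge (a point): middle of the top of the green lid's free front edge, 140 mm from the hinge axis; the lid is 8 mm thick below it and 98 mm wide. Moves with the lid
- green_hinge (a point): middle of the green lid's hinge axis, fixed on the box at its far rim, 100 mm above the box's origin and 73 mm behind it; y is the hinge axis
- blue_lid (a joint): angle of the blue lid, the same kind of lid and touch latch (rad, 0 shut)
- orange_lid (a joint): angle of the orange lid, the same kind of lid and touch latch (rad, 0 shut)
- blue_lid_press (a point): press mark on the blue lid
- orange_lid_press (a point): press mark on the orange lid
- tape: roll of brown tape lying flat, 96 mm across, 48 mm high; loose; origin at the centre of its underside
- marker: black and red marker pen lying flat, 105 mm long, 15 mm high; loose; origin at the centre of its underside
- stapler: red and black stapler, 130 mm long, about 58 mm high; loose; origin at the centre of its underside
- pencup: black pen cup, 72 mm across, 90 mm high, with two pens up to 140 mm high; loose; origin at the centre of its underside
- bottle: drinking bottle, 64 mm across, 150 mm high; loose; origin at the centre of its underside

How it is judged:
By the outcome, as a careful person would: the job done as asked, in the order asked, and still so for the second after the job is handed in, with the robot touching nothing.
It also fails if it takes over 48 s, if anything falls off the work surface, if the arm or the gripper's body presses on something with over 40 N, if the wrist force passes 120 N, or if a joint passes its speed limit or range.

### The arm

A 6-joint arm with a two-finger parallel gripper is mounted at the origin on the work surface. World frame = base frame: x ahead of the robot, y to its left, z up, the work surface at z = 0. Lengths are in m, angles in rad, forces in N, time in s.
With the tool pointing down it reaches from about 0.325 to 0.775 m from the base axis. Payload 5.5 kg.
Tool frame: the origin (TCP) lies on the centre line of the jaws, within the pads' length; the fingertips stand 11 mm ahead of it and the grasp point (between the pads) lies 8 mm behind it; y points along the fingers, x is the direction in which the jaws open and shut, and the axes are right-handed (so a half turn about y gives the same grasp; the last joint's range is limited). The gripper opens to 85 mm and grips with 20 to 120 N. Pads are 22 mm wide; open, the fingers measure 114 mm over their backs; the gripper's body (76 mm by 85 mm) begins 54 mm behind the grasp point. The pads swing forward as they close: fully open they stand 13 mm farther back than shut.
Start: joints at [1.261, 0.091, 1.231, -0, 1.82, -0.057], TCP at [0.15, 0.581, 0.242] pointing down, gripper open.
Joint ranges: [-2.87, 2.87], [-0.86, 2.18], [0.17, 2.46], [-1.51, 4.65], [0.06, 2.69], [-2.65, 2.65]. Speed limits (rad/s): [2.57, 2.57, 3.01, 3.14, 3.14, 3.14].

### API

Orientations are given as a rotation vector (axis times angle).
In Python, from station import bot gives the robot as it stands.
- The arm moves only by the tool servo_tool, never from a script. Its argument "moves" is a list of rows, each a list of 3 entries, a list of its own where there are three numbers: the finger opening in mm, from 0 to 85.4, then the shift along the tool's x, y, z in mm, then the turn about the tool's y in rad. A call has 1 to 8 rows; each row shifts and turns the commanded pose from where the row before left it, along the tool's axes as they then stand; what a row does not reach is not made up. A row lasts 1/10 s, in which the tool goes at most 50 mm and 8.59 degrees, less where a joint would pass 70% of its speed; a pose out of reach is approached as far as the arm can. A call with a gripper value outside its range is refused whole. The fingers move at their own pace and stop on an object; "squeeze" is the grip in N (left out, the last holds). Time passes only in rows, so rows that do not move let the fingers close. It gives the time, the measured TCP pose, the force and the opening at its end, in the units of the state.
- bot.sense(): the state, without advancing time (a new reading comes with each control period).
- bot.camera(name): name is "scene" or "top" or "wrist"; returns a dict with "frame" (480x640x3 uint8, red, green, blue), "depth" (480x640 float32, m along the optical axis (not along the pixel's ray), 0 where there is no reading), "mtx" (3x3 intrinsics, pixels), "k1" (the pictures are not rectified: a ray, as slopes to the right and down, at radius r is drawn at 1 + k1 r^2 times it, then the intrinsics apply), "position" and "attitude" of the camera in the world. Camera axes: x right, y down, z forward; pixel columns grow to the right and rows downward; lengths in m; the calibration is good to about 2 mm. A picture is of the moment at which its call begins.
- bot.finish_job(): hands the job in, once; it reports no verdict.
The state is a dict: "time_s": time; "qpos": joint angles; "dq": joint speeds; "effort": joint torques, N m; "tool_pos": TCP position; "tool_rot": TCP orientation; "wrist_force": force on the tool from outside, world axes, zero at the start; "wrist_torque": the same for the moment, N m; "finger_gap": opening from 0.0 (shut) to 1.0 (fully open).
Only numpy, scipy, OpenCV 4.12 (cv2) and the standard library are available. Lean on these libraries where they do the work, as an engineer would, in place of code of your own. Each camera call takes 0.05 s, during which the arm holds its last target. There are 200 camera calls.

## Working session

There is one attempt and no reset: what is moved stays moved. The work goes in short steps, Python scripts to look and compute and a tool call to move; the robot and the scene stay as the last step left them, time stands still between calls to the robot, and variables do not carry over. Pictures are saved under pics/ and viewed, about 8 in all and at most 12, crops included, and the job is handed in when it is done.

Besides the shell and the picture viewer there is one more tool, called after "Request:" as name(argument=value, ...), one argument or row to a line, values as JSON. servo_tool: Moves the arm, as the interface text tells. Its arguments: {"type":"object","properties":{"moves":{"type":"array","items":{"type":"array"}},"squeeze":{"type":"number"}},"required":["moves"]}

```bash
mkdir -p pics
cat > h.py <<'E'
import numpy as np, cv2
from station import bot
from scipy.spatial.transform import Rotation as R
def rot(c):
    a=np.array(c["attitude"],float)
    return a if a.shape==(3,3) else R.from_rotvec(a).as_matrix() if a.size==3 else R.from_quat(a).as_matrix()
def pts(c,uv,d=None):
    """pixels -> world via depth image"""
    uv=np.asarray(uv,float).reshape(-1,2)
    n=cv2.undistortPoints(uv[:,None],np.array(c["mtx"]),np.array([c["k1"],0,0,0,0.]))[:,0]
    if d is None: d=c["depth"][uv[:,1].astype(int),uv[:,0].astype(int)]
    return (np.c_[n,np.ones(len(n))]*np.asarray(d)[:,None])@rot(c).T+c["position"]
def plane(c,uv,z):
    p=pts(c,uv,np.ones(len(np.reshape(uv,(-1,2)))))-c["position"]
    return c["position"]+p*((z-c["position"][2])/p[:,2:3])
def save(c,n): cv2.imwrite(n,c["frame"][:,:,::-1])
E
python3 - <<'E'
from h import *
s=bot.sense();print(s)
for n in("top","scene"):
    c=bot.camera(n);save(c,f"pics/{n}0.png");np.savez(f"{n}0.npz",**c);print(n,c["position"],c["attitude"],c["mtx"],c["k1"])
E
```

```text
{'time_s': 0.0, 'qpos': array([ 1.26130136e+00,  9.18503661e-02,  1.23193466e+00, -1.64085289e-05,
        1.81985063e+00, -5.66852315e-02]), 'dq': array([-1.53940954e-03, -1.36044686e-03, -6.44500822e-04, -1.96240015e-04,
       -3.68038266e-05, -1.51959635e-03]), 'effort': array([-8.66478913e-04, -4.58742821e+01, -4.18017268e+01, -3.09410016e-04,
        1.20239815e-02, -5.69500423e-05]), 'tool_pos': array([0.14998404, 0.58064893, 0.24112843]), 'tool_rot': array([-1.31944807, -1.01974698,  1.02253946]), 'wrist_force': array([-0.79038914,  0.82014394,  0.04547796]), 'wrist_torque': array([0.01542133, 0.02426027, 0.04039601]), 'finger_gap': 1.000358541225531}
top [0.42560638 0.04167233 0.93137893] [-2.14512476  2.13271101 -0.18686614] [[454.17238014   0.         320.4597249 ]
 [  0.         454.17238014 239.01215297]
 [  0.           0.           1.        ]] -0.026804130842473302
scene [ 1.21904805 -0.6426909   0.72623556] [-2.030181   -0.82381947  0.4455767 ] [[506.24915445   0.         317.46883869]
 [  0.         506.24915445 242.28236071]
 [  0.           0.           1.        ]] -0.05849191036739903
```

```bash
ls
```

```text
h.py
pics
scene0.npz
top0.npz
```

View pics/top0.png

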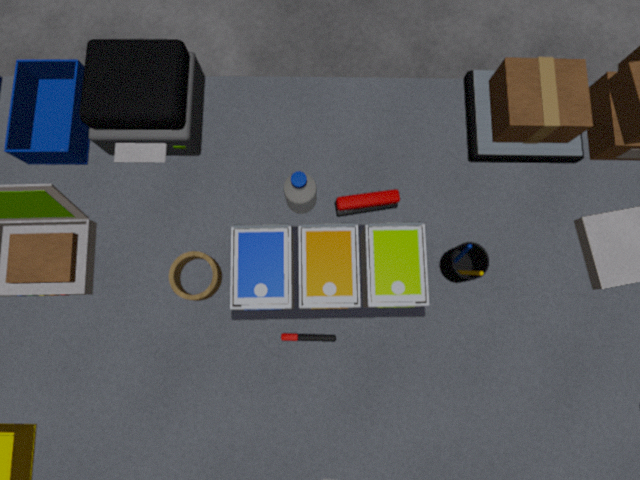

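View pics/scene0.png

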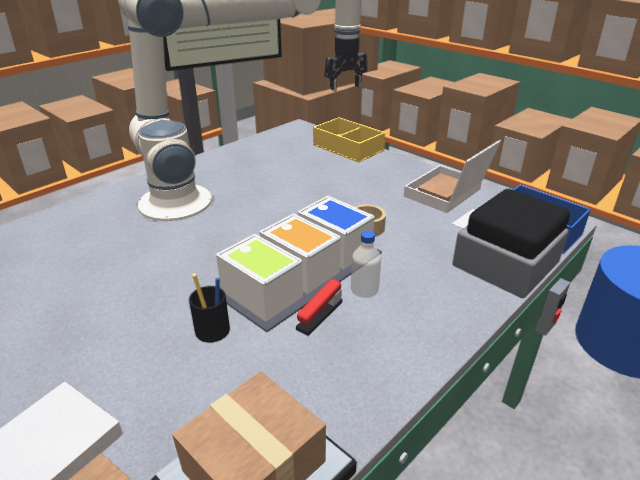

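Run:
```python
from h import *
s=bot.sense();print(R.from_rotvec(s["tool_rot"]).as_matrix().round(3))
c=dict(np.load("top0.npz"))
hsv=cv2.cvtColor(c["frame"],cv2.COLOR_RGB2HSV)
for n,lo,hi in(("green",40,85),("blue",95,125),("orange",8,22)):
    m=cv2.inRange(hsv,(lo,90,60),(hi,255,255))
    k,_,st,ce=cv2.connectedComponentsWithStats(m)
    for i in range(1,k):
        if st[i,4]>300:
            x=np.argwhere(_==i)[:,::-1]; cnt=cv2.minAreaRect(x.astype(np.float32))
            print(n,st[i],ce[i].round(1)); print(plane(c,cv2.boxPoints(cnt),0.108).round(4).tolist()); P=pts(c,x);print(np.median(P[P[:,2]>0],0).round(4))
```

```text
[[ 0.25  -0.001 -0.968]
 [ 0.968 -0.002  0.25 ]
 [-0.002 -1.     0.   ]]
green [   0  190   75   29 1557] [ 30.  205.1]
[[0.6516, 0.6409, 0.108], [0.6555, 0.4996, 0.108], [0.6024, 0.4933, 0.108], [0.5984, 0.633, 0.108]]
[0.6247 0.5805 0.1008]
blue [   4   59   75   94 3606] [ 48.4 111.4]
[[0.7289, 0.6432, 0.108], [0.9383, 0.6478, 0.108], [0.9217, 0.5156, 0.108], [0.7143, 0.5166, 0.108]]
[0.8508 0.6208 0.0055]
blue [ 238  232   46   66 2836] [260.5 262.8]
[[0.5754, 0.1868, 0.108], [0.5759, 0.1039, 0.108], [0.457, 0.1017, 0.108], [0.4565, 0.1827, 0.108]]
[0.5185 0.1438 0.1083]
orange [ 504   57   90   83 5779] [547.7  93.3]
[[0.9317, -0.3287, 0.108], [0.951, -0.5007, 0.108], [0.7733, -0.4962, 0.108], [0.7565, -0.3302, 0.108]]
[ 0.8446 -0.3984  0.1327]
orange [609  92  31  55 387] [618.1 127.4]
[[0.8384, -0.4956, 0.108], [0.8633, -0.5371, 0.108], [0.7531, -0.5879, 0.108], [0.7294, -0.5469, 0.108]]
[ 0.7901 -0.5558  0.0893]
orange [306 231  46  42 894] [328.6 244.3]
[[0.5781, 0.0616, 0.108], [0.5786, -0.0214, 0.108], [0.5029, -0.021, 0.108], [0.5024, 0.0608, 0.108]]
[0.5558 0.0192 0.1083]
orange [   6  233   67   50 3063] [ 39.7 257.7]
[[0.5708, 0.6182, 0.108], [0.5715, 0.4941, 0.108], [0.4812, 0.4856, 0.108], [0.4801, 0.6075, 0.108]]
[0.5345 0.5997 0.0266]
orange [169 252  49  48 724] [193.  274.9]
[[0.5374, 0.3118, 0.108], [0.538, 0.2239, 0.108], [0.4527, 0.2203, 0.108], [0.4521, 0.3068, 0.108]]
[0.5026 0.2854 0.047 ]
```

Top view: the boxes run blue (262,265), orange (329,265), green (397,263), with the green mark at (398,287) and the pen cup at (467,262). The scene view confirms all lids are shut. The green box is the rightmost one, and the space in front of it is free.

Run:
```python
from h import *
c=dict(np.load("top0.npz"))
hsv=cv2.cvtColor(c["frame"],cv2.COLOR_RGB2HSV)
roi=np.zeros(hsv.shape[:2],np.uint8);roi[215:315,225:435]=255
def mark(m):
    cs,hi=cv2.findContours(m,cv2.RETR_CCOMP,cv2.CHAIN_APPROX_NONE)
    return cs,hi
ms=[]
for n,lo,hi in(("green",28,45),("blue",95,125),("orange",12,24)):
    m=cv2.inRange(hsv,(lo,110,60),(hi,255,255))&roi
    k,l,st,ce=cv2.connectedComponentsWithStats(m); i=1+st[1:,4].argmax()
    b=st[i]; x=np.argwhere(l==i)[:,::-1]
    bx=cv2.boxPoints(cv2.minAreaRect(x.astype(np.float32)))
    P=plane(c,bx,.108)
    # white mark: non-colour, bright, within panel bounds
    w=np.zeros_like(m); w[b[1]+30:b[1]+b[3]+3,b[0]+5:b[0]+b[2]-5]=cv2.inRange(hsv,(0,0,150),(180,70,255))[b[1]+30:b[1]+b[3]+3,b[0]+5:b[0]+b[2]-5]
    k,l,st,ce=cv2.connectedComponentsWithStats(w)
    j=1+st[1:,4].argmax();mk=plane(c,ce[j:j+1],.108)[0]
    d=pts(c,np.argwhere(l==j)[:,::-1])
    print(n,b,P.round(4)[:,:2].tolist(),"mark",st[j],ce[j],mk.round(4),d.mean(0).round(4)); ms.append(mk)
v=ms[1]-ms[0];print("hinge dir yaw",np.arctan2(-v[0],v[1]),np.linalg.norm(v)/2)
```

```text
green [ 373  230   48   65 2724] [[0.5807, -0.0617], [0.5844, -0.1455], [0.4654, -0.1462], [0.4621, -0.0643]] mark [378 281  38  17 266] [397.52631579 291.28947368] [ 0.4684 -0.105   0.108 ] [ 0.4682 -0.1043  0.1116]
blue [ 238  232   46   65 2771] [[0.5754, 0.1868], [0.5759, 0.1039], [0.4588, 0.1018], [0.4583, 0.1827]] mark [243 283  36  17 237] [261.02953586 293.07594937] [0.4638 0.1414 0.108 ] [0.4638 0.1414 0.1083]
orange [ 306  231   46   65 2732] [[0.5781, 0.0616], [0.5786, -0.0214], [0.4613, -0.0207], [0.4609, 0.0604]] mark [311 282  36  17 254] [328.88976378 292.15354331] [0.4662 0.0192 0.108 ] [0.4662 0.0192 0.1085]
hinge dir yaw 0.018392020786758022 0.12322930594698554
```

Request:
servo_tool(
  moves=[
    [0, [0, 0, 0], -0.135],
    [0, [0, 0, 0], -0.135],
    [0, [-43, 0, -20], 0],
    [0, [-43, 0, -20], 0],
    [0, [-43, 0, -20], 0],
    [0, [-43, 0, -20], 0],
    [0, [-43, 0, -20], 0],
    [0, [-43, 0, -20], 0],
  ],
  squeeze=40,
)

```text
time_s: 0.9
tool_pos: [0.2748, 0.3232, 0.2418]
tool_rot: [-1.201, -1.222, 1.223]
wrist_force: [0.1, 0.5, 0.4]
finger_gap: -0.004
```

Request:
servo_tool(
  moves=[
    [0, [-43, 0, -20], 0],
    [0, [-43, 0, -20], 0],
    [0, [-43, 0, -20], 0],
    [0, [-43, 0, -20], 0],
    [0, [-43, 0, -20], 0],
    [0, [-43, 0, -20], 0],
    [0, [-43, 0, -20], 0],
    [0, [0, 0, 0], 0],
  ],
)

```text
time_s: 1.7
tool_pos: [0.4207, 0.0217, 0.2411]
tool_rot: [-1.205, -1.214, 1.218]
wrist_force: [-0.3, 1.0, 0.1]
finger_gap: -0.001
```

Run:
```python
from h import *
s=bot.sense();print(s["time_s"],s["tool_pos"],s["wrist_force"],s["finger_gap"]);print(R.from_rotvec(s["tool_rot"]).as_matrix().round(3))
c=bot.camera("wrist");save(c,"pics/w1.png");np.savez("w1.npz",**c)
t=dict(np.load("top0.npz"));cv2.imwrite("pics/t1.png",cv2.resize(t["frame"][215:320,350:500,::-1],None,fx=5,fy=5,interpolation=cv2.INTER_CUBIC))
print(plane(t,[[398,287.5]],.108))
```

```text
1.7 [0.42070627 0.02170613 0.24111165] [-0.32014966  1.04802174  0.13102309] -0.0011490136819452513
[[-0.01  -0.002 -1.   ]
 [ 1.    -0.002 -0.01 ]
 [-0.002 -1.     0.002]]
[[ 0.4751952  -0.10599097  0.108     ]]
```

View pics/w1.png

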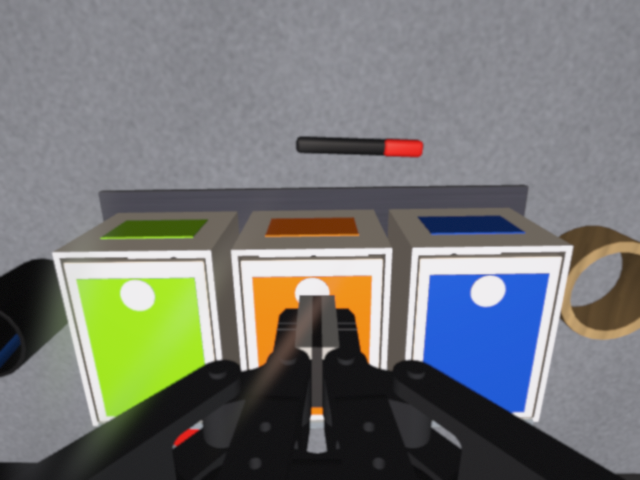

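View pics/t1.png

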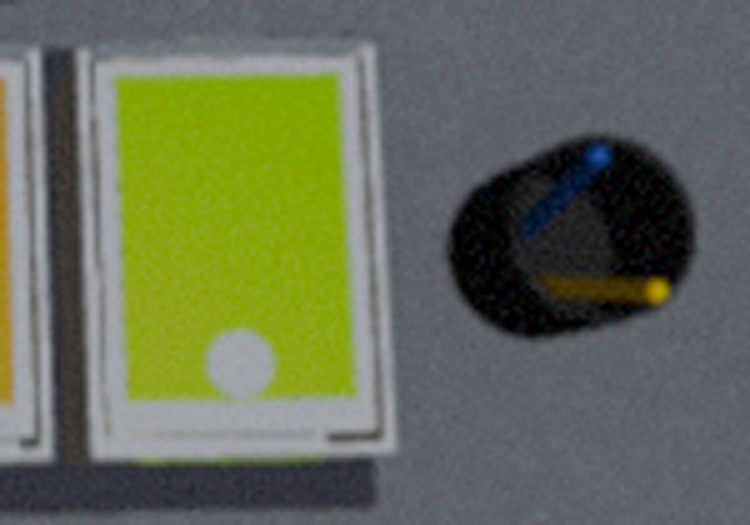

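The wrist view shows the green mark at (137,295) and the fingers over the orange mark at the same depth. The crop puts the green mark at top pixel (398,287.4), world (0.4755, -0.106).

Request:
servo_tool(
  moves=[
    [0, [-43, 0, -18], 0],
    [0, [-43, 0, -18], 0],
    [0, [-42, 0, -18], 0],
    [0, [0, 40, 0], 0],
    [0, [0, 40, 0], 0],
    [0, [0, 25, 0], 0],
    [0, [0, 0, 0], 0],
  ],
)

```text
time_s: 2.45
tool_pos: [0.4736, -0.0986, 0.1325]
tool_rot: [-1.192, -1.218, 1.225]
wrist_force: [0.6, -0.9, -0.1]
finger_gap: -0.001
```

Run:
```python
from h import *
s=bot.sense();print(s["tool_pos"],s["wrist_force"])
w=dict(np.load("w1.npz"));print(plane(w,[[137,295]],.108), pts(w,[[137,295]]))
t=dict(np.load("top0.npz"));print(plane(t,[[398,302.4],[398,305.4],[395,224.5]],.108))
```

```text
[ 0.47356581 -0.09863551  0.13245599] [ 0.64492052 -0.87574025 -0.12228932]
[[ 0.47492913 -0.10481424  0.108     ]] [[ 0.47498854 -0.10486919  0.10788519]]
[[ 0.44843804 -0.1054014   0.108     ]
 [ 0.44308323 -0.10528439  0.108     ]
 [ 0.59144501 -0.10307132  0.108     ]]
```

Request:
servo_tool(
  moves=[
    [0, [-6, 0, -1], 0],
    [0, [0, 4, 0], 0],
    [0, [0, 4, 0], 0],
    [0, [0, 4, 0], 0],
    [0, [0, 0, 0], 0],
    [0, [0, 0, 0], 0],
  ],
)

```text
time_s: 3.05
tool_pos: [0.477, -0.1065, 0.1254]
tool_rot: [-1.201, -1.222, 1.222]
wrist_force: [0.5, 0.4, 0.1]
finger_gap: 0.0
```

Request:
servo_tool(
  moves=[
    [0, [0, 3, 0], 0],
    [0, [0, 3, 0], 0],
    [0, [0, 0, 0], 0],
  ],
)

```text
time_s: 3.35
tool_pos: [0.477, -0.1066, 0.119]
tool_rot: [-1.201, -1.222, 1.222]
wrist_force: [0.4, -0.6, 0.0]
finger_gap: 0.003
```

Request:
servo_tool(
  moves=[
    [0, [0, 3, -1], 0],
    [0, [0, 3, 0], 0],
    [0, [0, 2, 0], 0],
    [0, [0, 0, 0], 0],
  ],
)

```text
time_s: 3.75
tool_pos: [0.4779, -0.1066, 0.1129]
tool_rot: [-1.202, -1.222, 1.222]
wrist_force: [-4.5, 0.6, 7.9]
finger_gap: 0.001
```

Request:
servo_tool(
  moves=[
    [0, [0, 2, 1], 0],
    [0, [0, 2, 1], 0],
    [0, [0, 0, 0], 0],
  ],
)

```text
time_s: 4.05
tool_pos: [0.4779, -0.1067, 0.1101]
tool_rot: [-1.206, -1.226, 1.22]
wrist_force: [1.6, 0.6, 10.0]
finger_gap: -0.0
```

Request:
servo_tool(
  moves=[
    [0, [0, 2, 0], 0],
    [0, [0, 1, 0], 0],
    [0, [0, 0, 0], 0],
    [0, [0, 0, 0], 0],
  ],
)

```text
time_s: 4.45
tool_pos: [0.4781, -0.1066, 0.1072]
tool_rot: [-1.207, -1.227, 1.22]
wrist_force: [2.4, 0.5, 10.2]
finger_gap: -0.002
```

Request:
servo_tool(
  moves=[
    [0, [0, -50, 0], 0],
    [0, [0, -50, 0], 0],
    [0, [0, -10, 30], 0],
    [0, [0, 0, 30], 0],
    [0, [0, 0, 0], 0],
    [0, [0, 0, 0], 0],
  ],
)

```text
time_s: 5.05
tool_pos: [0.416, -0.1076, 0.2143]
tool_rot: [-1.202, -1.222, 1.221]
wrist_force: [-0.2, -0.3, 0.4]
finger_gap: -0.001
```

Run:
```python
from h import *
s=bot.sense();print(s["tool_pos"],s["wrist_force"])
c=bot.camera("scene");np.savez("s2.npz",**c)
cv2.imwrite("pics/s2.png",cv2.resize(c["frame"][180:380,160:440,::-1],None,fx=2.5,fy=2.5))
t=bot.camera("top");
hsv=cv2.cvtColor(c["frame"],cv2.COLOR_RGB2HSV);m=cv2.inRange(hsv,(28,110,60),(45,255,255));m[:200]=0;m[330:]=0;m[:,:200]=0;m[:,330:]=0
P=pts(c,np.argwhere(m)[:,::-1]);P=P[P[:,2]>.09]
print(P.min(0),P.max(0));k=np.polyfit(P[:,0],P[:,2],1);print("slope angle",np.arctan(-k[0]))
```

```text
[ 0.41598148 -0.10764751  0.21431662] [-0.19949458 -0.30932024  0.42589311]
[ 0.47062453 -0.6426909   0.11039108] [ 1.21904805 -0.06134434  0.72623556]
slope angle -0.48054039145793737
```

View pics/s2.png

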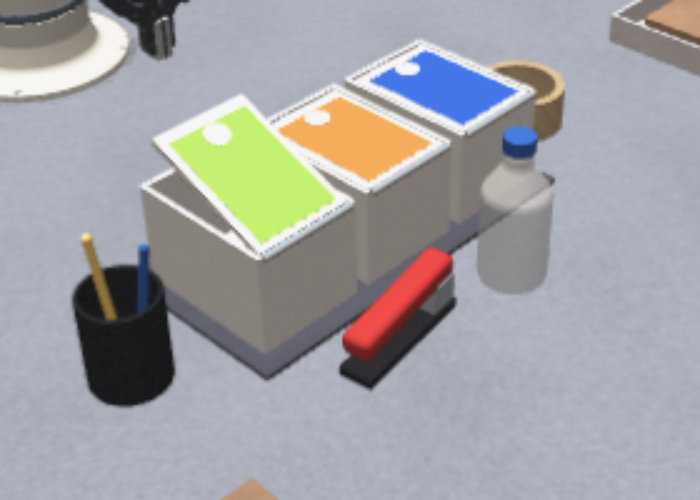

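The lid is ajar by itself: the front edge at crop (205,120) stands clear of the box rim, and the blue and orange lids are flush. Next I bring the closed fingertips down in front of the edge, to below its underside.

Request:
servo_tool(
  moves=[
    [0, [0, 40, 0], 0],
    [0, [0, 38, 0], 0],
    [0, [0, 0, 0], 0],
    [0, [0, 0, -15], 0],
    [0, [0, 0, -10], 0],
    [0, [0, 0, 0], 0],
    [0, [0, 0, 0], 0],
  ],
)

```text
time_s: 5.85
tool_pos: [0.4414, -0.1072, 0.1372]
tool_rot: [-1.201, -1.222, 1.222]
wrist_force: [-0.0, -0.5, -0.4]
finger_gap: -0.0
```

Run:
```python
from h import *
s=bot.sense();print(s["tool_pos"],s["wrist_force"])
c=bot.camera("scene");cv2.imwrite("pics/s3.png",cv2.resize(c["frame"][130:330,160:440,::-1],None,fx=2.5,fy=2.5))
```

```text
[ 0.44140008 -0.10722382  0.13721246] [-0.01211575 -0.49696599 -0.42944786]
```

View pics/s3.png

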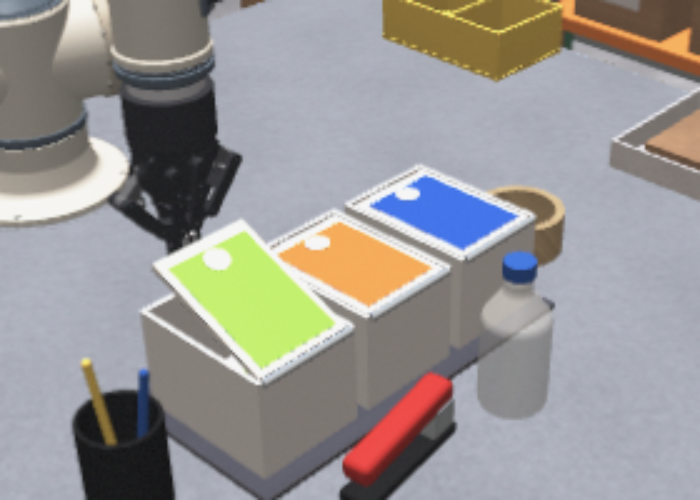

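The fingers stand in front of the raised edge at crop (200,245), touching nothing. I'll follow the lid's arc up and back.

Request:
servo_tool(
  moves=[
    [0, [0, 0, -7], 0],
    [0, [0, -9, -4], 0],
    [0, [0, -9, -4], 0],
    [0, [0, -10, -5], 0],
    [0, [0, 0, 0], 0],
  ],
)

```text
time_s: 6.4
tool_pos: [0.4618, -0.1069, 0.1661]
tool_rot: [-1.203, -1.223, 1.221]
wrist_force: [-3.9, 0.9, 1.6]
finger_gap: -0.001
```

```bash
cat > ang.py <<'E'
from h import *
s=bot.sense();print(s["tool_pos"],s["wrist_force"])
for n in("top","scene"):
    c=bot.camera(n)
    hsv=cv2.cvtColor(c["frame"],cv2.COLOR_RGB2HSV);m=cv2.inRange(hsv,(28,110,40),(45,255,255))
    P=pts(c,np.argwhere(m)[:,::-1]);P=P[(P[:,2]>.1)&(P[:,2]<.3)&(abs(P[:,1]+.105)<.06)&(P[:,0]<.75)&(P[:,0]>.43)]
    if len(P)>50:
        x=P-np.median(P,0);v=np.linalg.svd(x,full_matrices=0)[2][2];v*=np.sign(v[2]) or 1
        print(n,len(P),"angle",np.arctan2(v[0],v[2]),np.median(P,0))
E
python3 ang.py
```

```text
[ 0.46177291 -0.10688397  0.1660735 ] [-3.93472088  0.87047887  1.55303846]
top 1200 angle 0.6424853224679921 [ 0.54619842 -0.08388847  0.14000385]
scene 1814 angle 0.6223321042746142 [ 0.53787515 -0.10524596  0.14599573]
```

Request:
servo_tool(
  moves=[
    [0, [0, -12, -8], 0],
    [0, [0, -12, -8], 0],
    [0, [0, -11, -10], 0],
    [0, [0, -11, -10], 0],
    [0, [0, -8, -12], 0],
    [0, [0, -8, -12], 0],
    [0, [0, 0, 0], 0],
  ],
)

```text
time_s: 7.2
tool_pos: [0.5221, -0.1058, 0.2263]
tool_rot: [-1.202, -1.223, 1.222]
wrist_force: [-0.9, 0.4, 0.9]
finger_gap: -0.001
```

```bash
python3 ang.py
```

```text
[ 0.52206906 -0.10579292  0.22632244] [-0.90312329  0.44497288  0.94141457]
top 292 angle 1.1565818609325216 [ 0.56571129 -0.08020667  0.16852951]
scene 1853 angle 1.2030235214810139 [ 0.56647454 -0.10571611  0.17107772]
```

Request:
servo_tool(
  moves=[
    [0, [0, -6, -13], 0],
    [0, [0, -6, -13], 0],
    [0, [0, -2, -12], 0],
    [0, [0, -2, -12], 0],
    [0, [0, 0, -8], 0],
    [0, [0, 0, -8], 0],
    [0, [0, 1, -8], 0],
    [0, [0, 0, -8], 0],
  ],
)

```text
time_s: 8.1
tool_pos: [0.6032, -0.1044, 0.2408]
tool_rot: [-1.201, -1.221, 1.222]
wrist_force: [0.1, -0.3, -1.6]
finger_gap: -0.001
```

Request:
servo_tool(
  moves=[
    [0, [0, 0, -4], 0],
    [0, [0, 0, 0], 0],
    [0, [0, 0, 0], 0],
  ],
)

```text
time_s: 8.4
tool_pos: [0.6069, -0.1043, 0.2412]
tool_rot: [-1.201, -1.222, 1.222]
wrist_force: [-0.7, -0.6, -0.5]
finger_gap: -0.0
```

```bash
python3 ang.py
```

```text
[ 0.60689117 -0.1043053   0.24123547] [-0.66787666 -0.59304199 -0.49430367]
top 601 angle -1.3140517978584962 [ 0.60147377 -0.07800565  0.16979784]
scene 977 angle -1.239213313005787 [ 0.61353596 -0.1060136   0.17460919]
```

The normal now reads 1.83–1.90 rad with no contact force, so the lid is on its end stop. Backing off.

Request:
servo_tool(
  moves=[
    [0, [0, 0, 25], 0],
    [0, [0, 0, 40], 0],
    [0, [0, -20, 45], 0],
    [0, [0, -20, 45], 0],
    [0, [0, -10, 20], 0],
    [0, [0, 0, 0], 0],
    [0, [0, 0, 0], 0],
    [0, [0, 0, 0], 0],
  ],
)

```text
time_s: 9.3
tool_pos: [0.4324, -0.1072, 0.2902]
tool_rot: [-1.199, -1.221, 1.222]
wrist_force: [-0.3, 0.6, 0.6]
finger_gap: -0.001
```

```bash
python3 ang.py; python3 -c "
from h import *
c=bot.camera('scene');save(c,'pics/s9.png')
a=np.load('scene0.npz')['frame'].astype(int);b=c['frame'].astype(int);d=abs(a-b).max(2)
for n,(u0,u1,v0,v1) in dict(orange=(268,338,215,255),blue=(302,372,196,236),cup=(188,230,270,342),stapler=(296,345,280,332),bottle=(348,383,232,298),tape=(360,388,204,236)).items(): print(n,(d[v0:v1,u0:u1]>60).mean().round(3))
t=bot.camera('top');save(t,'pics/t9.png')"
```

```text
[ 0.43237743 -0.10724612  0.29017781] [-0.31338678  0.60689502  0.6099936 ]
top 1790 angle -1.240230479051463 [ 0.6061491  -0.10151262  0.18212053]
scene 977 angle -1.2393426811566912 [ 0.61344708 -0.10579971  0.1746188 ]
orange 0.383
blue 0.059
cup 0.0
stapler 0.0
bottle 0.0
tape 0.0
```

View pics/s9.png

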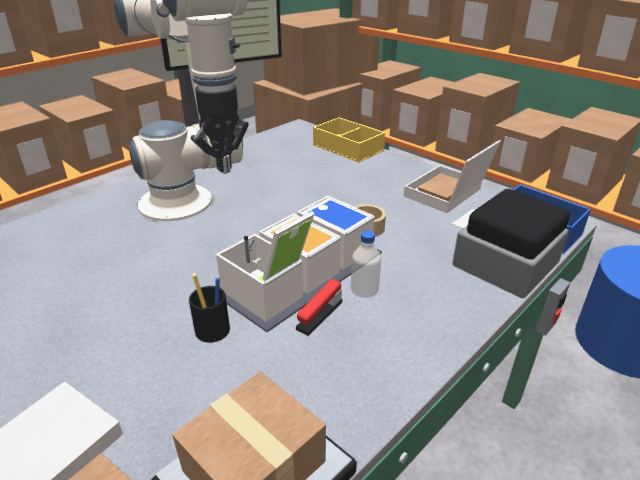

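View pics/t9.png

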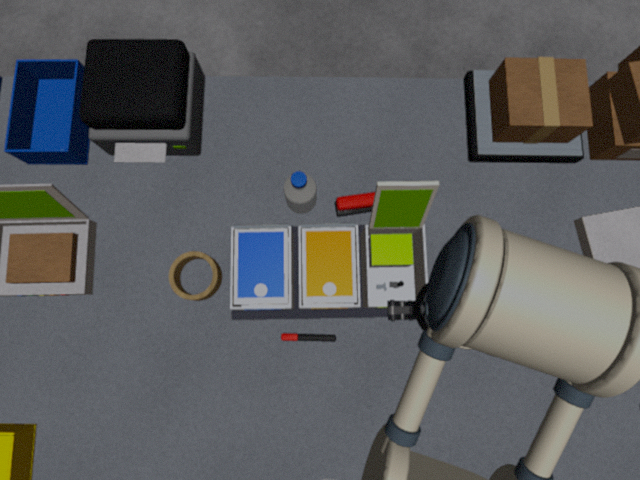

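The lid stands fully open at (290,247) in the scene view and (403,207) in the top view. The other two lids are flush; in the scene view the open lid hides part of the orange one. The loose things are where they were, and the gripper is clear.

```bash
python3 -c "
from station import bot
print(bot.finish_job())"
```

```text
the job is handed in; nothing more can be done
None
```

The green lid is fully open and the job is handed in; the arm's last move ended at 9.3 s of the 48 s allowed.

- **What I did:** I pressed the white mark about 12 mm below flush, with about 10 N at most. Then I took the fingers away, and a picture showed the lid had sprung ajar by itself. With the closed fingertips under its front edge, I followed the lid's arc up and back until it fell onto its end stop, then backed clear.
- **Last checks:** Both cameras put the lid at 1.90 rad after I let go. The wrist force was within the sensor noise (under 1 N), and the gripper was clear of everything.
- **Other objects:** The blue and orange lids look shut. The stapler, pen cup, bottle and tape showed no change in the scene picture, and the marker is at the same place in the top view.
- **Check that disagreed:** The scene-picture comparison flagged changes over the orange lid (38% of pixels) and the blue lid (6%). The open green lid hides part of the orange one there, and probably accounts for the blue change too. In the top view both look flush, as before.

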